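# Assemble the sieve stack on the shaker

## Robot

A 6-joint arm with a two-finger parallel gripper is mounted at the origin on a cart in front of the work surface, level with it; the furniture and walls round the work are solid. World frame = base frame: x ahead of the robot, y to its left, z up, the work surface at z = 0. Lengths are in m, angles in rad, forces in N, time in s.
With the tool pointing down it reaches from about 0.25 to 0.775 m from the base axis. Payload 4 kg.
Tool frame: the origin (TCP) lies at the very end of the fingers, on their centre line; the grasp point (between the pads) lies 19 mm behind it (robot.grip_point_offset is the distance from the TCP to the grasp point, in m); z points along the fingers, x is the direction in which the jaws open and shut, and the axes are right-handed (so a half turn about z gives the same grasp; the last joint's range is limited). The gripper opens to 94 mm and grips with 3 to 60 N. Pads are 16 mm wide; open, the fingers measure 119 mm over their backs; the gripper's body (75 mm by 177 mm) begins 78 mm behind the grasp point.
Start: joints at [-1.271, 0.087, 1.371, -0, 1.684, -0.103], TCP at [0.216, -0.506, 0.206] pointing down, gripper open.
Joint ranges: [-3.1, 3.1], [-0.76, 2.03], [0.27, 2.55], [-1.08, 4.22], [0.17, 2.65], [-2.57, 2.57]. Speed limits (rad/s): [2.79, 2.79, 3.14, 3.14, 3.14, 3.14].

## Interface

Orientations are given as [roll, pitch, yaw] about the fixed x, y, z axes, in that order (R = Rz(yaw) Ry(pitch) Rx(roll)).
In Python, from bench import robot gives the robot as it stands.
- The arm moves only by the shell command python3 -m inch 'ROWS'. ROWS is text: rows parted by semicolons, each of 5 numbers parted by spaces: the shift along the tool's x, y, z in cm, then the turn about the tool's z in rad, then the closure, from 0 (fully open) to 1 (shut). In form: tx ty tz spin claw; .... A call has 1 to 20 rows; each row is the pose to reach, as a shift and turn from the pose measured when the call began, along the tool's axes at that moment; what a row does not reach only later rows make up. A row lasts 1/12 s, in which the tool goes at most 41.7 mm and 7.16 degrees, less where a joint would pass 70% of its speed; a pose out of reach is approached as far as the arm can. A call with a gripper value outside its range is refused whole. The fingers move at their own pace and stop on an object; the grip force is fixed at half the most. Time passes only in rows, so rows that repeat a pose let the fingers close. It gives the time, the measured TCP pose, the force and the opening at its end, in the units of the state.
- robot.get_obs(): the state, without advancing time (a new reading comes with each control period).
- robot.snapshot(name): name is "side" or "top" or "wrist"; returns (picture, depth): 384x512x3 uint8, blue, green, red; 384x512 float32, m along the optical axis (not along the pixel's ray), 0 where there is no reading.
- robot.camera_info(name): a dict with "K" (3x3 intrinsics, pixels), "extrinsics" (4x4, takes a point from world to camera coordinates); the wrist camera has in their place "mount" (4x4, takes a point from camera to tool coordinates, whose origin is the TCP and whose axes are the tool frame's). Camera axes: x right, y down, z forward; pixel columns grow to the right and rows downward; lengths in m; the calibration is good to about 2 mm. A picture is of the moment at which its call begins: read the wrist's pose just before it. camera_info takes no time and is no camera call.
- robot.close_job(): hands the job in, once; it reports no verdict.
The state is a dict: "time": time; "joint_positions": joint angles; "qvel": joint speeds; "joint_torque": joint torques, N m; "tool_pos": TCP position; "ee_rot": TCP orientation; "wrist_force": force on the tool from outside, world axes, zero at the start; "wrist_torque": the same for the moment, N m; "width": finger opening in m.
Only numpy, scipy, OpenCV 4.12 (cv2) and the standard library are available. Lean on these libraries where they do the work, as an engineer would, in place of code of your own. Each camera call takes 0.05 s, during which the arm holds its last target.

## Task

Build up the little sieve stack on the round shaker base for the next run: the receiving pan at the bottom, then the fine sieve, then the coarse sieve, and the lid on top, each one seated fully home and level in the one below. Leave the stack standing by itself, and do not disturb the other things on the bench.

Things in the scene. Friction and masses are not known exactly. Their poses are not given: they have to be found in the camera images.
- shaker_base: Fixed base of the shaker: round grey housing, 104 mm across, 30 mm high, with a steel seat ring in the middle of its top (61 mm across, mouth 51 mm, rim 38 mm above the bench). The pan's foot goes into this ring until its frame rests on the rim, pan origin then 32 mm above this origin. Origin: centre of the underside; z up.
- pan: Receiving pan: round steel cup, closed solid floor, 56 mm across, 30 mm high (24 mm straight frame over the foot), mouth 51 mm. A part seated in it has its origin 24 mm above the pan's. Foot: 6 mm deep cone, 36 mm across below, 47 above; it centres itself in the mouth below from 5 mm off (2 mm play when home). Loose, round. Origin: centre of the foot's underside; z up the axis.
- fine_sieve: Fine sieve: round aluminium frame, 56 mm across, 28 mm high (22 mm frame over the foot), dense dark wire mesh (2.6 mm pitch), mouth 51 mm. A part seated in it has its origin 22 mm above its own. Foot: 6 mm deep cone, 36 mm across below, 47 above; it centres itself in the mouth below from 5 mm off (2 mm play when home). Loose, round. Origin: centre of the foot's underside; z up the axis.
- coarse_sieve: Coarse sieve: round aluminium frame, 56 mm across, tallest, 40 mm high (34 mm frame over the foot), wide open wire mesh (12.5 mm pitch), mouth 51 mm. A part seated in it has its origin 34 mm above its own. Foot: 6 mm deep cone, 36 mm across below, 47 above; it centres itself in the mouth below from 5 mm off (2 mm play when home). Loose, round. Origin: centre of the foot's underside; z up the axis.
- lid: Lid: steel disc, 56 mm across, 6 to 12 mm above its origin, with a round black knob to grip: 16 mm across from 19 to 32 mm above the origin (12 mm across below), top at 34 mm. Foot: 6 mm deep cone, 36 mm across below, 47 above; it centres itself in the mouth below from 5 mm off (2 mm play when home). Loose, round. Origin: centre of the foot's underside; z up the axis.
- loupe: Bystander, loose: black standing loupe, 36 mm across, 34 mm high. Origin: centre of its underside. To be left where it is.
- micro_tube: Bystander, loose: small green capped tube lying down, 38 mm long, 11 mm high. Origin: centre of its underside. To be left where it is.
- brown_jar: Bystander, loose: amber jar with a dark lid, 69 mm across, 100 mm high. Origin: centre of its underside. To be left where it is.
- tape_roll: Bystander, loose: roll of masking tape lying flat, 104 mm across, 25 mm high. Origin: centre of its underside. To be left where it is.
Mind the look-alikes: they are no part of the job. Leave any red look-alike of the coarse_sieve alone.

How it is judged:
By the outcome, as a careful person would: the job done as asked, in the order asked, and still so for the second after the job is handed in, with the robot touching nothing.
It also fails if it takes over 128 s, if anything falls off the work surface, if the arm or the gripper's body presses on something with over 40 N, if the wrist force passes 120 N, or if a joint passes its speed limit or range.

## Working session

There is one attempt and no reset: what is moved stays moved. The work goes in short steps, Python scripts to look and compute and a shell command to move; the robot and the scene stay as the last step left them, time stands still between calls to the robot, and variables do not carry over. Pictures are saved under pics/ and viewed, and the job is handed in when it is done.

```bash
ls; mkdir -p pics; python3 - <<'E'
from bench import robot
import cv2,numpy as np
print(robot.get_obs())
for n in ("side","top","wrist"):
    im,d=robot.snapshot(n); cv2.imwrite(f"pics/{n}0.png",im); np.save(f"pics/{n}0.npy",d)
    print(n,robot.camera_info(n))
E
```

```text
pics
{'time': 0.0, 'joint_positions': array([-1.27108599e+00,  8.79220432e-02,  1.37226346e+00, -6.73596816e-06,
        1.68359686e+00, -1.03080754e-01]), 'qvel': array([-1.93206308e-03,  9.06085776e-04, -5.03443402e-05,  9.65429886e-04,
        9.43368749e-04,  8.79915815e-04]), 'joint_torque': array([ 8.36688178e-04, -3.40182352e+01, -3.02424252e+01,  7.19627109e-02,
        3.31983122e-02, -1.76034919e-04]), 'tool_pos': array([ 0.21543106, -0.50544701,  0.20431753]), 'ee_rot': array([-3.14137400e+00,  2.17877293e-03, -1.16800575e+00]), 'wrist_force': array([0.40713949, 0.44811382, 0.34350389]), 'wrist_torque': array([ 0.00349803, -0.02274839,  0.03744344]), 'width': 0.09403971828545198}
side {'K': array([[499.38743869,   0.        , 259.94206774],
       [  0.        , 499.38743869, 193.72999847],
       [  0.        ,   0.        ,   1.        ]]), 'extrinsics': array([[ 9.63676218e-01,  2.67073283e-01, -8.81888386e-05,
        -5.56156266e-01],
       [ 1.13751294e-01, -4.10745670e-01, -9.04626242e-01,
        -3.31263989e-02],
       [-2.41637723e-01,  8.71756764e-01, -4.26205
[... 364 characters left out ...]
     [-0.98454354, -0.02343161, -0.17356546,  0.53316458],
       [ 0.17334158,  0.01128532, -0.98479711,  1.32749718],
       [ 0.        ,  0.        ,  0.        ,  1.        ]])}
wrist {'K': array([[320.77404485,   0.        , 256.86719404],
       [  0.        , 320.77404485, 187.52425761],
       [  0.        ,   0.        ,   1.        ]]), 'mount': array([[ 9.99999508e-01, -7.53350224e-04, -6.44783003e-04,
        -3.48776021e-04],
       [ 9.08250901e-04,  9.56816647e-01,  2.90690694e-01,
        -8.48319048e-02],
       [ 3.97947211e-04, -2.90691137e-01,  9.56816860e-01,
        -1.79198875e-01],
       [ 0.00000000e+00,  0.00000000e+00,  0.00000000e+00,
         1.00000000e+00]])}
```

View pics/top0.png

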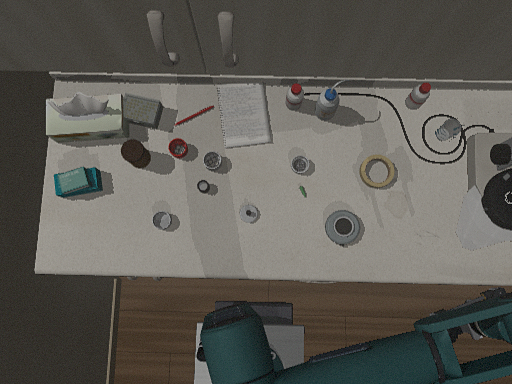

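View pics/side0.png

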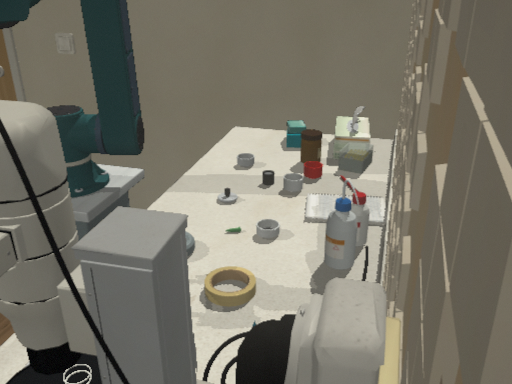

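View pics/wrist0.png

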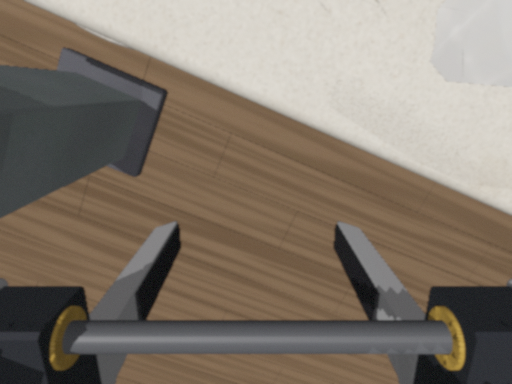

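The top view shows the base at (343,227), the lid with its knob at (249,212), grey cups at (213,161), (301,165) and (163,220), a red look-alike at (178,149), and the loupe at (203,186). I'll take close crops and measure.

```bash
cat > h.py <<'E'
from bench import robot
import cv2,numpy as np
def cam(n,obs=None):
    c=robot.camera_info(n);K=c["K"]
    if n=="wrist":
        from scipy.spatial.transform import Rotation as R
        T=np.eye(4);T[:3,:3]=R.from_euler("xyz",obs["ee_rot"]).as_matrix();T[:3,3]=obs["tool_pos"]
        return K,T@c["mount"]
    return K,np.linalg.inv(c["extrinsics"])
def ray(K,Twc,u,v,z):
    d=Twc[:3,:3]@np.linalg.inv(K)@[u,v,1];o=Twc[:3,3]
    return o+d*(z-o[2])/d[2]
def cloud(K,Twc,d):
    v,u=np.mgrid[:d.shape[0],:d.shape[1]]
    p=np.stack([(u-K[0,2])/K[0,0]*d,(v-K[1,2])/K[1,1]*d,d],-1)
    return p@Twc[:3,:3].T+Twc[:3,3]
E
python3 - <<'E'
from h import *
im=cv2.imread("pics/top0.png");d=np.load("pics/top0.npy")
K,T=cam("top");P=cloud(K,T,d)
Ks,Ts=cam("side");S=cloud(Ks,Ts,np.load("pics/side0.npy"))
tiles=[]
for n,u,v in [("A",213,161),("B",301,165),("C",163,220),("red",178,149),("lid",249,212),("loupe",203,186),("base",343,227),("jar",135,152),("tape",378,171),("tube",303,190)]:
    r=24 if n in("base","tape") else 15
    c=P[v-r:v+r,u-r:u+r].reshape(-1,3);m=c[:,2]>0.008
    q=c[m];top=np.percentile(q[:,2],97);t=q[q[:,2]>top-.006]
    s=S.reshape(-1,3);cc=(t.max(0)+t.min(0))/2
    m2=(np.hypot(*(s[:,:2]-cc[:2]).T)<.04)&(s[:,2]>.008)
    print(n,"top z",top.round(4),"ctr",cc.round(4),"ext",(t.max(0)-t.min(0)).round(3),"floor",np.median(c[np.hypot(*(c[:,:2]-cc[:2]).T)<.012][:,2]).round(4),"side z",np.percentile(s[m2][:,2],97).round(4) if m2.sum()>5 else None, "side ctr",((s[m2].max(0)+s[m2].min(0))/2).round(3) if m2.sum()>5 else None)
for n,u,v in [("A",213,161),("B",301,165),("C",163,220),("lid",249,212),("red",178,149),("base",343,227)]:
    tiles.append(cv2.resize(im[v-25:v+25,u-25:u+25],(260,260),interpolation=cv2.INTER_CUBIC))
cv2.imwrite("pics/crop0.png",np.vstack([np.hstack(tiles[:3]),np.hstack(tiles[3:])]))
E
```

```text
A top z 0.0857 ctr [ 0.2954 -0.0242  1.3997] ext [0. 0. 0.] floor 1.3997 side z None side ctr None
B top z 0.0351 ctr [ 0.4758 -0.0959  0.7147] ext [0.361 0.143 1.37 ] floor nan side z None side ctr None
C top z 1.3997 ctr [ 0.2954 -0.0242  1.3997] ext [0. 0. 0.] floor 1.3997 side z None side ctr None
red top z 0.0444 ctr [0.4973 0.1197 0.7192] ext [0.404 0.288 1.361] floor nan side z None side ctr None
lid top z 0.0343 ctr [ 0.3898 -0.0028  0.7147] ext [0.189 0.043 1.37 ] floor nan side z None side ctr None
loupe top z 0.0394 ctr [0.4339 0.073  0.7166] ext [0.277 0.194 1.366] floor nan side z None side ctr None
base top z 0.0408 ctr [ 0.3885 -0.1633  0.7173] ext [0.186 0.278 1.365] floor nan side z None side ctr None
jar top z 0.1042 ctr [0.4853 0.1828 0.749 ] ext [0.38  0.414 1.301] floor nan side z None side ctr None
tape top z 0.0303 ctr [ 0.4808 -0.2267  0.712 ] ext [0.371 0.405 1.375] floor nan side z 0.0314 side ctr [ 0.477 -0.246  0.023]
tube top z 1.372 ctr [ 0.2954 -0.0242  1.3997] ext [0. 0. 0.] floor 1.3997 side z None side ctr None
  return _methods._mean(a, axis=axis, dtype=dtype,
  ret = ret.dtype.type(ret / rcount)
```

View pics/crop0.png

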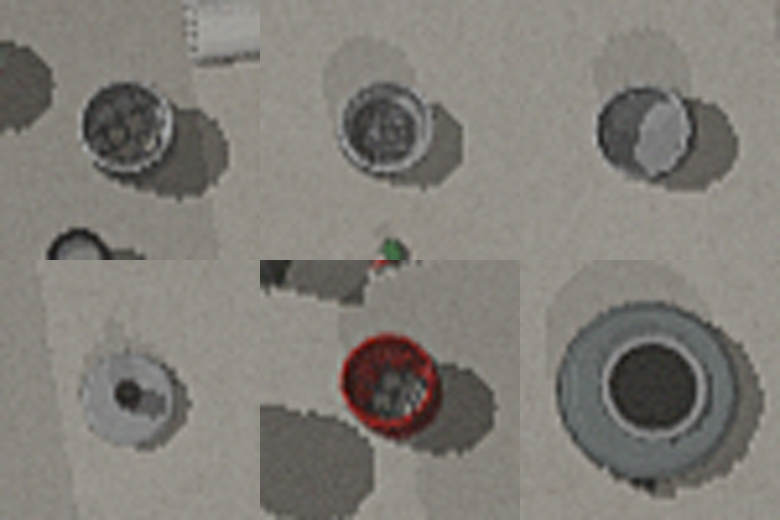

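Crops: A at (213,161) has a wide open mesh and a deep frame, so it is the coarse sieve. B (301,165) has a dense mesh, so it is the fine sieve. C (163,220) has a solid floor, so it is the pan. The lid is at (249,212). The red cup (178,149) is the look-alike to leave alone. I'll re-measure with the depth dropouts removed.

```bash
python3 - <<'E'
from h import *
d=np.load("pics/top0.npy")
K,T=cam("top");P=cloud(K,T,d);P[d==0]=np.nan
Ks,Ts=cam("side");ds=np.load("pics/side0.npy");S=cloud(Ks,Ts,ds)[ds>0]
print((d==0).mean(),(ds==0).mean())
for n,u,v in [("A",213,161),("B",301,165),("C",163,220),("red",178,149),("lid",249,212),("loupe",203,186),("base",343,227),("jar",135,152),("tape",378,171),("tube",303,190)]:
    r=24 if n in("base","tape","jar") else 15
    c=P[v-r:v+r,u-r:u+r].reshape(-1,3);c=c[(c[:,2]<.2)]
    q=c[c[:,2]>.008]
    if len(q)<5: print(n,"few",len(q));continue
    top=np.percentile(q[:,2],92);t=q[abs(q[:,2]-top)<.006]
    cc=(t.max(0)+t.min(0))/2
    m2=(np.hypot(*(S[:,:2]-cc[:2]).T)<.04)&(S[:,2]>.008)
    s=S[m2]
    print(n,"top z",top.round(4),"ctr",cc.round(4),"ext",(t.max(0)-t.min(0)).round(3),"floor",np.median(c[np.hypot(*(c[:,:2]-cc[:2]).T)<.012][:,2]).round(4),"side z",(np.percentile(s[:,2],97).round(4),((s.max(0)+s.min(0))/2).round(3)) if len(s)>5 else None)
E
```

```text
0.0040130615234375 0.0039520263671875
A top z 0.0418 ctr [0.6364 0.1269 0.0405] ext [0.055 0.055 0.009] floor 0.0025 side z (np.float64(0.0405), array([0.639, 0.128, 0.025]))
B top z 0.0301 ctr [ 0.6329 -0.1417  0.0296] ext [0.055 0.053 0.009] floor 0.0068 side z (np.float64(0.0289), array([ 0.634, -0.141,  0.019]))
C top z 0.0313 ctr [0.4479 0.2744 0.0304] ext [0.055 0.055 0.01 ] floor 0.0079 side z (np.float64(0.0306), array([0.451, 0.277, 0.02 ]))
red top z 0.0413 ctr [0.6721 0.2367 0.0402] ext [0.055 0.056 0.009] floor 0.0026 side z (np.float64(0.0403), array([0.676, 0.238, 0.025]))
lid top z 0.0286 ctr [0.477  0.0125 0.0298] ext [0.014 0.012 0.009] floor 0.0166 side z (np.float64(0.0335), array([0.48 , 0.01 , 0.022]))
loupe top z 0.0358 ctr [0.5551 0.1534 0.0354] ext [0.035 0.034 0.011] floor 0.0306 side z (np.float64(0.0354), array([0.558, 0.153, 0.022]))
base top z 0.0368 ctr [ 0.4429 -0.2714  0.0366] ext [0.096 0.098 0.012] floor 0.0312 side z (np.float64(0.0318), array([ 0.474, -0.255,  0.03 ]))
jar top z 0.1021 ctr [0.6449 0.3565 0.1013] ext [0.068 0.067 0.01 ] floor 0.1003 side z (np.float64(0.1013), array([0.647, 0.355, 0.056]))
tape top z 0.0282 ctr [ 0.617  -0.38    0.0269] ext [0.099 0.099 0.009] floor 0.0003 side z (np.float64(0.0256), array([ 0.617, -0.379,  0.017]))
tube top z 0.0132 ctr [ 0.5636 -0.1516  0.011 ] ext [0.07  0.08  0.006] floor 0.0017 side z (np.float64(0.0122), array([ 0.551, -0.155,  0.011]))
```

Heights agree in both views: A 41/40 mm, B 30/29, C 31/31, lid about 34, ring about 37–38. The candidates were:
- coarse sieve: A (213,161), with the red look-alike at (178,149)
- fine sieve: B (301,165)
- pan: C (163,220)
- lid: (249,212), with the loupe at (203,186)

The current yaw gives clear jaw room at every pick, so no turn is needed. Next I refine the centres and move over the base for a wrist view.

```bash
cat >> h.py <<'E'
def go(x,y,z,o=None):
    o=o or robot.get_obs()
    from scipy.spatial.transform import Rotation as R
    t=R.from_euler("xyz",o["ee_rot"]).as_matrix().T@(np.array([x,y,z])-o["tool_pos"])
    return (t*100).round(2)
def rim(P,c,z,r,tol=.005):
    "least-squares circle through the measured points near height z round c"
    q=P.reshape(-1,3);q=q[np.isfinite(q).all(1)]
    m=(abs(q[:,2]-z)<tol)&(np.hypot(*(q[:,:2]-c).T)<r);q=q[m]
    A=np.c_[2*q[:,:2],np.ones(len(q))];s=np.linalg.lstsq(A,(q[:,:2]**2).sum(1),rcond=None)[0]
    return s[:2].round(4),np.sqrt(s[2]+s[0]**2+s[1]**2).round(4),len(q),np.median(q[:,2]).round(4)
E
python3 - <<'E'
from h import *
d=np.load("pics/top0.npy")
K,T=cam("top");P=cloud(K,T,d);P[d==0]=np.nan
for n,c,z,r in [("A",(.636,.127),.041,.034),("B",(.633,-.142),.03,.034),("C",(.448,.274),.031,.034),("base",(.443,-.271),.039,.036)]:
    print(n,rim(P,c,z,r,.003))
print(go(.443,-.271,.2)); print(go(.443,-.271,.25))
E
```

```text
A (array([0.6351, 0.1274]), np.float64(0.0266), 44, np.float64(0.0406))
B (array([ 0.6316, -0.1425]), np.float64(0.0266), 28, np.float64(0.0299))
C (array([0.4484, 0.2742]), np.float64(0.0268), 42, np.float64(0.0308))
base (array([ 0.4409, -0.2726]), np.float64(0.0272), 74, np.float64(0.0382))
[-12.66 -30.13   0.48]
[-12.67 -30.13  -4.52]
```

```bash
python3 -m inch '-12.7 -30.1 0 0 0; -12.7 -30.1 0 0 0; -12.7 -30.1 0 0 0; -12.7 -30.1 0 0 0; -12.7 -30.1 0 0 0; -12.7 -30.1 0 0 0; -12.7 -30.1 0 0 0; -12.7 -30.1 0 0 0; -12.7 -30.1 0 0 0; -12.7 -30.1 0 0 0; -12.7 -30.1 0 0 0; -12.7 -30.1 0 0 0'
cat > look.py <<'E'
import sys
from h import *
name=sys.argv[1]; o=robot.get_obs(); im,d=robot.snapshot("wrist")
cv2.imwrite(f"pics/{name}.png",im); np.save(f"pics/{name}.npy",d)
K,T=cam("wrist",o);P=cloud(K,T,d);P[d==0]=np.nan
a=list(map(float,sys.argv[2:]))
print(o["time"],o["tool_pos"].round(4),o["ee_rot"].round(4))
print(rim(P,(a[0],a[1]),a[2],a[3],.003))
np.save(f"pics/{name}_P.npy",P)
E
python3 look.py w1 .441 -.272 .038 .036
```

```text
time: 1.15
tool_pos: [0.4418, -0.2717, 0.2046]
ee_rot: [3.141, 0.002, -1.17]
wrist_force: [-0.1, -0.9, 0.9]
width: 0.0937
1.15 [ 0.4418 -0.2717  0.2046] [ 3.1410e+00  1.9000e-03 -1.1697e+00]
(array([ 0.4425, -0.2704]), np.float64(0.0277), 701, np.float64(0.0378))
```

View pics/w1.png

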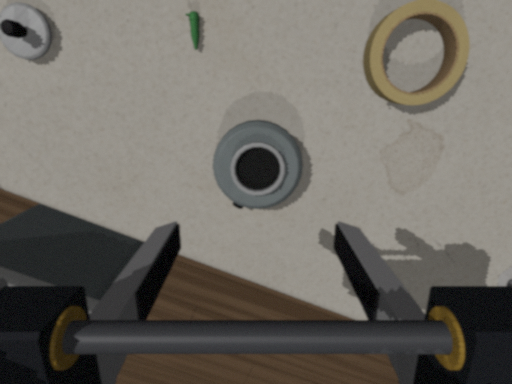

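The wrist view shows the base and ring at about (258,168). The ring centre is (0.4425,-0.2704) with its rim at 37.8 mm, within 2 mm of the top view. Next is the pan.

```bash
python3 -c "
from h import *
print(go(.448,.274,.15))"
```

```text
[-50.01 -21.87   5.55]
```

```bash
python3 -m inch '-50 -21.9 3 0 0; -50 -21.9 3 0 0; -50 -21.9 3 0 0; -50 -21.9 3 0 0; -50 -21.9 3 0 0; -50 -21.9 3 0 0; -50 -21.9 3 0 0; -50 -21.9 3 0 0; -50 -21.9 3 0 0; -50 -21.9 3 0 0; -50 -21.9 3 0 0; -50 -21.9 3 0 0; -50 -21.9 3 0 0; -50 -21.9 3 0 0; -50 -21.9 3 0 0; -50 -21.9 3 0 0; -50 -21.9 3 0 0; -50 -21.9 3 0 0'
python3 look.py w2 .448 .274 .030 .034
python3 -c "
from h import *
print(go(.448,.274,.05),go(.448,.274,.01))"
```

```text
time: 2.7
tool_pos: [0.449, 0.2721, 0.1758]
ee_rot: [-3.141, 0.001, -1.173]
wrist_force: [-0.2, -0.0, -0.7]
width: 0.0941
2.7 [0.449  0.2721 0.1758] [-3.1415e+00  1.4000e-03 -1.1734e+00]
(array([0.4498, 0.2773]), np.float64(0.0267), 488, np.float64(0.0297))
[-0.17  0.02 12.59] [-0.17  0.02 16.59]
```

View pics/w2.png

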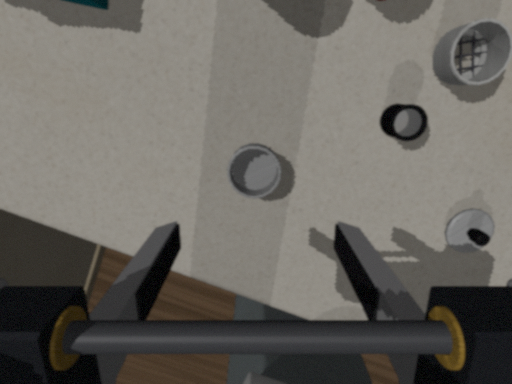

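The pan is at (255,170) with a plain solid floor and its rim at 29.7 mm. I descend on it.

```bash
python3 -c "
from h import *
print(go(.4495,.2765,.01))"
```

```text
[-0.34 -0.21 16.59]
```

```bash
python3 -m inch '-0.3 -0.2 4 0 0; -0.3 -0.2 8 0 0; -0.3 -0.2 12 0 0; -0.3 -0.2 14 0 0; -0.3 -0.2 15.5 0 0; -0.3 -0.2 16.5 0 0; -0.3 -0.2 16.5 0 0; -0.3 -0.2 16.5 0 0; -0.3 -0.2 16.5 0 0.1; -0.3 -0.2 16.5 0 0.2; -0.3 -0.2 16.5 0 0.3;-0.3 -0.2 16.5 0 0.4; -0.3 -0.2 16.5 0 0.6; -0.3 -0.2 16.5 0 0.6; -0.3 -0.2 16.5 0 0.6; -0.3 -0.2 16.5 0 0.6; -0.3 -0.2 16.5 0 0.6'
```

```text
time: 4.17
tool_pos: [0.4497, 0.2762, 0.0112]
ee_rot: [-3.141, 0.002, -1.173]
wrist_force: [-0.3, -0.0, 2.5]
width: 0.0555
```

Gripped at 55.5 mm. I lift, then carry it over the base.

```bash
python3 -m inch '0 0 -1 0 0.6; 0 0 -3 0 0.6; 0 0 -6 0 0.6; 0 0 -10 0 0.6; 0 0 -13 0 0.6;0 0 -13 0 0.6;0 0 -13 0 0.6'
python3 -c "
from h import *
print(go(.4425,-.2704,.13))"
```

```text
time: 4.75
tool_pos: [0.4511, 0.2766, 0.1442]
ee_rot: [-3.135, 0.002, -1.173]
wrist_force: [0.0, 1.2, -1.1]
width: 0.0557
[50.1  21.99  1.19]
```

```bash
python3 -m inch '3 1.3 0 0 0.6;7 3 0 0 0.6; 11 4.8 0 0 0.6; 15 6.6 0 0 0.6; 19 8.3 0 0 0.6; 23 10.1 0 0 0.6; 27 11.9 0 0 0.6; 31 13.6 0 0 0.6; 35 15.4 0 0 0.6; 39 17.1 0 0 0.6; 43 18.9 0 0 0.6; 46.5 20.4 0 0 0.6; 48.5 21.3 0 0 0.6; 50.1 22 0 0 0.6; 50.1 22 0 0 0.6;50.1 22 0 0 0.6;50.1 22 0 0 0.6'
python3 look.py w3 .4425 -.2704 .038 .036
python3 -c "
from h import *
print(go(.4425,-.2704,.043))"
```

```text
time: 6.17
tool_pos: [0.4416, -0.269, 0.1404]
ee_rot: [-3.136, 0.005, -1.172]
wrist_force: [-0.6, 0.0, -1.1]
width: 0.0559
6.1667 [ 0.4416 -0.269   0.1404] [-3.1363  0.0051 -1.1725]
(array([ 0.4428, -0.2704]), np.float64(0.0277), 646, np.float64(0.0378))
[0.21 0.07 9.79]
```

View pics/w3.png

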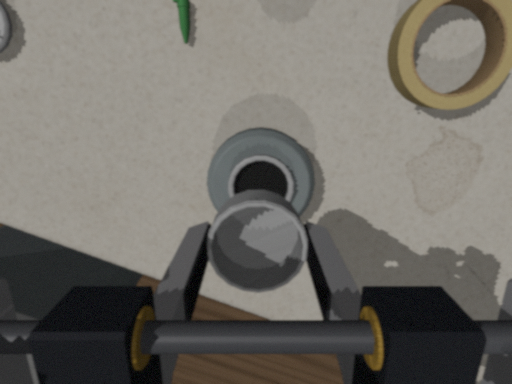

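```bash
cat > held.py <<'E'
import sys
from h import *
# circle of the rim of the held part: name, rim z; depth points near that height near TCP, fingers excluded
P=np.load(f"pics/{sys.argv[1]}_P.npy");o=robot.get_obs()
z=float(sys.argv[2])
print(rim(P,o["tool_pos"][:2],z,.0288,.004),o["tool_pos"].round(4))
E
python3 held.py w3 .159
```

```text
(array([ 0.4424, -0.2681]), np.float64(0.0266), 1965, np.float64(0.1588)) [ 0.4419 -0.2688  0.1409]
```

```bash
python3 -c "
from h import *
print(go(.4422,-.271,.043))"
```

```text
[0.26 0.12 9.79]
```

```bash
python3 -m inch '0.2 0.1 3 0 0.6; 0.2 0.1 6 0 0.6; 0.2 0.1 8 0 0.6; 0.2 0.1 8.8 0 0.6; 0.2 0.1 9.2 0 0.6; 0.2 0.1 9.5 0 0.6; 0.2 0.1 9.7 0 0.6; 0.2 0.1 9.8 0 0.6; 0.2 0.1 9.8 0 0.6; 0.2 0.1 9.8 0 0.6;0.2 0.1 9.8 0 0.6'
```

```text
time: 7.13
tool_pos: [0.4425, -0.2708, 0.0436]
ee_rot: [-3.135, 0.003, -1.172]
wrist_force: [0.2, 0.9, -0.6]
width: 0.0556
```

```bash
python3 -m inch '0 0 0.05 0 0.6; 0 0 0.1 0 0.6; 0 0 0.1 0 0.6; 0 0 0.1 0 0.6'; python3 -m inch '0 0 0.05 0 0.6;0 0 0.1 0 0.6; 0 0 0.1 0 0.6'
```

```text
time: 7.47
tool_pos: [0.4429, -0.2711, 0.0432]
ee_rot: [-3.135, 0.002, -1.172]
wrist_force: [1.2, -0.2, 1.7]
width: 0.0554
time: 7.72
tool_pos: [0.4429, -0.2711, 0.0431]
ee_rot: [-3.135, 0.002, -1.172]
wrist_force: [-2.5, 0.8, 5.9]
width: 0.0558
```

Contact came at the expected height, with 6 N upward. I release and rise.

```bash
python3 -m inch '0 0 0 0 0.45; 0 0 0 0 0.35; 0 0 0 0 0.2; 0 0 0 0 0; 0 0 0 0 0; 0 0 0 0 0; 0 0 -2 0 0; 0 0 -5 0 0; 0 0 -9 0 0; 0 0 -12 0 0; 0 0 -13 0 0; 0 0 -13 0 0; 0 0 -13 0 0'
python3 look.py w4 .4425 -.2704 .062 .034
python3 - <<'E'
from h import *
P=np.load("pics/w4_P.npy").reshape(-1,3);q=P[np.isfinite(P).all(1)]
m=(abs(q[:,2]-.062)<.005)&(np.hypot(*(q[:,:2]-[.4425,-.2704]).T)<.0285);q=q[m]
print(np.linalg.lstsq(np.c_[q[:,:2]-[.4425,-.2704],np.ones(len(q))],q[:,2],rcond=None)[0])
print(go(.632,-.1425,.18))
E
```

```text
time: 8.8
tool_pos: [0.442, -0.2715, 0.1724]
ee_rot: [-3.135, 0.002, -1.172]
wrist_force: [-0.1, 0.6, -0.5]
width: 0.094
8.8 [ 0.442  -0.2715  0.1724] [-3.1348e+00  2.2000e-03 -1.1718e+00]
(array([ 0.4432, -0.2701]), np.float64(0.0267), 608, np.float64(0.0617))
[0.01131213 0.00200961 0.06135137]
[ -4.44 -22.56  -0.76]
```

View pics/w4.png

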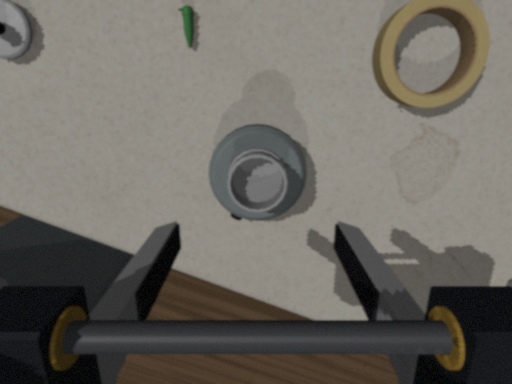

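The pan is seated at (257,182): rim 61.7 mm (62 expected) and level. Next is the fine sieve.

```bash
python3 -m inch '-0.7 -3.6 0 0 0; -1.5 -7.4 0 0 0; -2.3 -11.4 0 0 0; -3.1 -15.4 0 0 0; -3.8 -19.4 0 0 0; -4.4 -22.6 0 0 0; -4.4 -22.6 0 0 0; -4.4 -22.6 0 0 0; -4.4 -22.6 0 0 0'
python3 look.py w5 .632 -.142 .028 .034
```

```text
time: 9.6
tool_pos: [0.631, -0.1428, 0.1696]
ee_rot: [-3.141, 0.008, -1.172]
wrist_force: [-0.2, 0.3, -0.6]
width: 0.0939
9.6 [ 0.631  -0.1428  0.1696] [-3.1406  0.0075 -1.1719]
(array([ 0.6333, -0.1402]), np.float64(0.0267), 508, np.float64(0.0277))
```

View pics/w5.png

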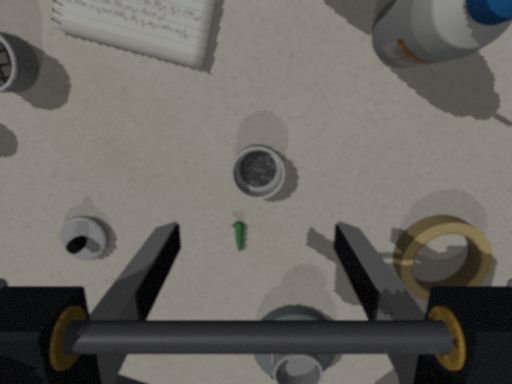

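```bash
python3 - <<'E'
from h import *
P=np.load("pics/w5_P.npy");o=robot.get_obs()
print(go(.6332,-.1404,.0105,o))
from scipy.spatial.transform import Rotation as R
q=P.reshape(-1,3);q=q[np.isfinite(q).all(1)&(q[:,2]>.06)&(q[:,2]<.4)]
t=(q-[.6332,-.1404,.0105])@R.from_euler("xyz",o["ee_rot"]).as_matrix()
b=t[(t[:,1]<-.08)&(t[:,0]>.02)]
print(q[(t[:,1]<-.08)&(t[:,0]>.02)].max(0),b.min(0),b.max(0))
im=cv2.imread("pics/w5.png");cv2.imwrite("pics/w5c.png",cv2.resize(im[135:205,225:295],(490,490),interpolation=cv2.INTER_CUBIC))
E
```

```text
[-0.08 -0.28 16.01]
[ 0.81518551 -0.1855908   0.15451622] [ 0.10803084 -0.15029058 -0.14460757] [ 0.1655062  -0.10353751 -0.04994146]
```

View pics/w5c.png

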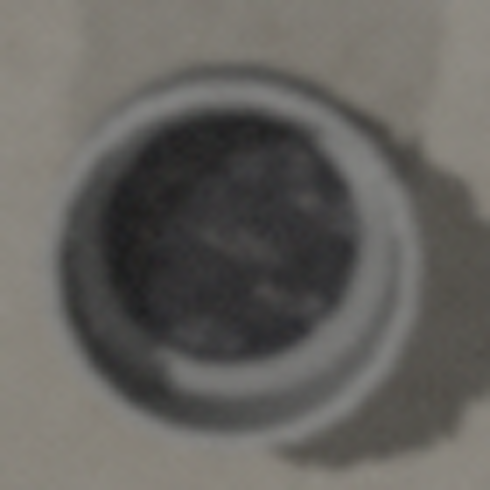

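The crop shows a dense dark mesh, so this is the fine sieve. The bottle is clear of the gripper body (at least 10 cm off in both tool axes). I descend and grip.

```bash
python3 -m inch '-0.1 -0.3 4 0 0; -0.1 -0.3 8 0 0; -0.1 -0.3 12 0 0; -0.1 -0.3 14 0 0; -0.1 -0.3 15.3 0 0; -0.1 -0.3 16 0 0; -0.1 -0.3 16 0 0; -0.1 -0.3 16 0 0; -0.1 -0.3 16 0 0.1; -0.1 -0.3 16 0 0.2; -0.1 -0.3 16 0 0.3; -0.1 -0.3 16 0 0.4; -0.1 -0.3 16 0 0.6; -0.1 -0.3 16 0 0.6; -0.1 -0.3 16 0 0.6; -0.1 -0.3 16 0 0.6'
python3 -m inch '0 0 -1 0 0.6; 0 0 -3 0 0.6; 0 0 -6 0 0.6; 0 0 -10 0 0.6; 0 0 -14 0 0.6;0 0 -14 0 0.6;0 0 -14 0 0.6'
python3 -c "
from h import *
print(go(.443,-.2704,.15))"
```

```text
time: 10.98
tool_pos: [0.6334, -0.1402, 0.0108]
ee_rot: [-3.139, 0.006, -1.173]
wrist_force: [-0.6, -0.3, 1.1]
width: 0.0546
time: 11.57
tool_pos: [0.6355, -0.1417, 0.1559]
ee_rot: [-3.132, 0.001, -1.173]
wrist_force: [-0.2, -0.1, -1.3]
width: 0.0546
[ 4.4  22.74  0.38]
```

```bash
python3 -m inch '0.5 2.5 0 0 0.6; 1.2 6 0 0 0.6; 2 10 0 0 0.6; 2.7 14 0 0 0.6; 3.5 18 0 0 0.6; 4.1 21 0 0 0.6; 4.4 22.7 0 0 0.6; 4.4 22.7 0 0 0.6; 4.4 22.7 0 0 0.6; 4.4 22.7 0 0 0.6; 4.4 22.7 0 0 0.6'
python3 look.py w6 .443 -.2704 .062 .034;  python3 held.py w6 .173; python3 -c "
from h import *
print(go(.443,-.2704,.0668))"
```

```text
time: 12.48
tool_pos: [0.444, -0.2694, 0.153]
ee_rot: [-3.133, 0.002, -1.171]
wrist_force: [0.0, 0.5, -0.7]
width: 0.0549
12.4833 [ 0.444  -0.2694  0.153 ] [-3.1326e+00  2.1000e-03 -1.1713e+00]
(array([ 0.4431, -0.2702]), np.float64(0.0267), 449, np.float64(0.0616))
(array([ 0.4439, -0.2687]), np.float64(0.0266), 1473, np.float64(0.1702)) [ 0.4441 -0.2694  0.1532]
[0.07 0.21 8.63]
```

View pics/w6.png

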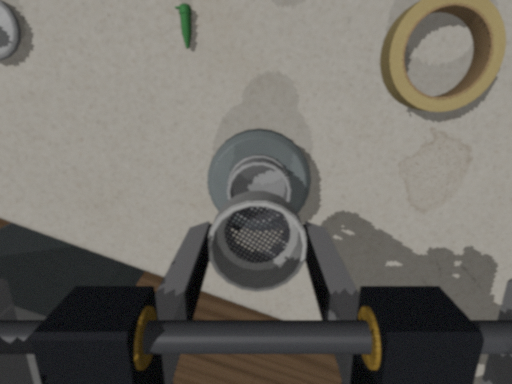

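```bash
python3 -c "
from h import *
print(go(.4433,-.2709,.0668))"
python3 -m inch '0.1 0.2 3 0 0.6; 0.1 0.2 5.5 0 0.6; 0.1 0.2 7.2 0 0.6; 0.1 0.2 7.9 0 0.6; 0.1 0.2 8.2 0 0.6; 0.1 0.2 8.4 0 0.6; 0.1 0.2 8.5 0 0.6;0.1 0.2 8.6 0 0.6; 0.1 0.2 8.6 0 0.6;0.1 0.2 8.6 0 0.6'
```

```text
[0.12 0.21 8.63]
time: 13.37
tool_pos: [0.4438, -0.271, 0.0681]
ee_rot: [-3.132, 0.0, -1.171]
wrist_force: [-0.2, -1.1, -0.6]
width: 0.0547
```

```bash
python3 -m inch '0 0 0.08 0 0.6; 0 0 0.15 0 0.6; 0 0 0.15 0 0.6; 0 0 0.15 0 0.6'; python3 -m inch '0 0 0.05 0 0.6;0 0 0.1 0 0.6; 0 0 0.1 0 0.6'
```

```text
time: 13.7
tool_pos: [0.444, -0.2713, 0.0669]
ee_rot: [-3.131, -0.001, -1.171]
wrist_force: [-0.8, -0.3, -0.8]
width: 0.0548
time: 13.95
tool_pos: [0.4441, -0.2713, 0.0668]
ee_rot: [-3.131, -0.001, -1.171]
wrist_force: [-1.7, 1.0, 4.9]
width: 0.0548
```

```bash
python3 -m inch '0 0 0 0 0.45; 0 0 0 0 0.35; 0 0 0 0 0.2; 0 0 0 0 0; 0 0 0 0 0; 0 0 0 0 0; 0 0 -2 0 0; 0 0 -5 0 0; 0 0 -9 0 0; 0 0 -12 0 0; 0 0 -12 0 0; 0 0 -12 0 0; 0 0 -12 0 0'
python3 look.py w7 .443 -.2704 .084 .034
python3 - <<'E'
from h import *
P=np.load("pics/w7_P.npy").reshape(-1,3);q=P[np.isfinite(P).all(1)]
m=(abs(q[:,2]-.084)<.005)&(np.hypot(*(q[:,:2]-[.443,-.2704]).T)<.0285);q=q[m]
print(np.linalg.lstsq(np.c_[q[:,:2]-[.443,-.2704],np.ones(len(q))],q[:,2],rcond=None)[0])
print(go(.636,.128,.19))
E
```

```text
time: 15.03
tool_pos: [0.4426, -0.2714, 0.186]
ee_rot: [-3.131, 0.0, -1.171]
wrist_force: [0.0, -0.5, -0.8]
width: 0.0938
15.0333 [ 0.4426 -0.2714  0.186 ] [-3.1315e+00  1.0000e-04 -1.1711e+00]
(array([ 0.4439, -0.2705]), np.float64(0.0267), 651, np.float64(0.0837))
[0.01321029 0.00354757 0.0833757 ]
[-29.23 -33.39  -0.14]
```

View pics/w7.png

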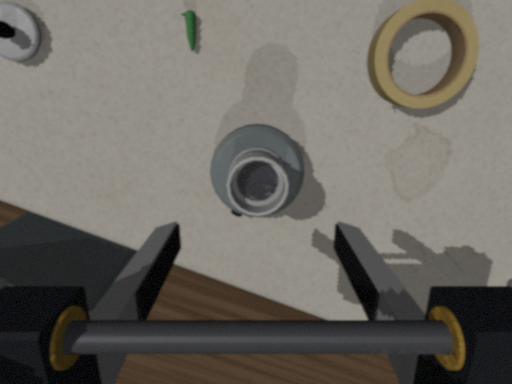

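The fine sieve is seated at (258,182): rim 83.7 mm (84 expected) and level. Next is the coarse sieve.

```bash
python3 -m inch '-2.5 -2.9 0 0 0; -5 -5.8 0 0 0; -8 -9 0 0 0; -10.5 -12 0 0 0; -13 -15 0 0 0; -16 -18.3 0 0 0; -19 -21.7 0 0 0; -22 -25 0 0 0; -25 -28.5 0 0 0; -28 -32 0 0 0; -29.2 -33.4 0 0 0; -29.2 -33.4 0 0 0; -29.2 -33.4 0 0 0;-29.2 -33.4 0 0 0'
python3 look.py w8 .636 .128 .040 .034
python3 -c "
from h import *
im=cv2.imread('pics/w8.png');cv2.imwrite('pics/w8c.png',np.hstack([im,cv2.resize(im[130:220,215:305],(280,280))if 0 else cv2.resize(im[130:222,210:279],(288,384),interpolation=cv2.INTER_CUBIC)]))"
```

```text
time: 16.25
tool_pos: [0.6353, 0.1273, 0.1863]
ee_rot: [-3.137, 0.002, -1.171]
wrist_force: [-0.4, 0.4, 0.4]
width: 0.0941
16.25 [0.6353 0.1273 0.1863] [-3.1366e+00  2.3000e-03 -1.1711e+00]
(array([0.6369, 0.1302]), np.float64(0.0267), 489, np.float64(0.0396))
```

View pics/w8c.png

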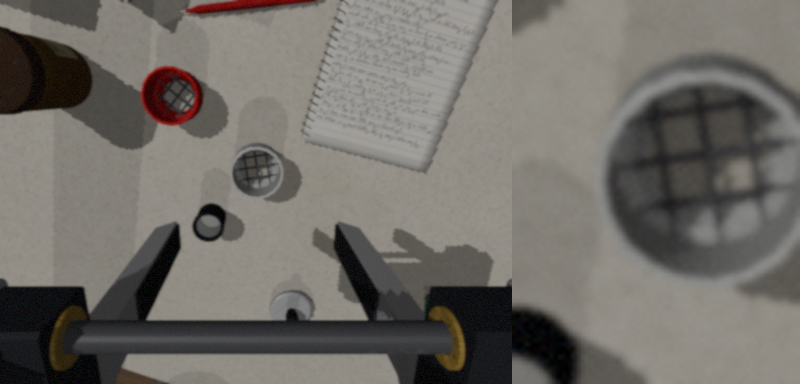

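The coarse sieve is at (258,170) with a wide mesh and its rim at 39.6 mm. The loupe and the red cup are clear of the finger paths by more than 35 mm.

```bash
python3 -c "
from h import *
print(go(.6366,.1295,.014))"
```

```text
[-0.18 -0.12 17.31]
```

```bash
python3 -m inch '-0.2 -0.1 4 0 0; -0.2 -0.1 8 0 0; -0.2 -0.1 12 0 0; -0.2 -0.1 15 0 0; -0.2 -0.1 16.5 0 0; -0.2 -0.1 17.3 0 0; -0.2 -0.1 17.3 0 0; -0.2 -0.1 17.3 0 0; -0.2 -0.1 17.3 0 0.1; -0.2 -0.1 17.3 0 0.2; -0.2 -0.1 17.3 0 0.3; -0.2 -0.1 17.3 0 0.4; -0.2 -0.1 17.3 0 0.6; -0.2 -0.1 17.3 0 0.6; -0.2 -0.1 17.3 0 0.6; -0.2 -0.1 17.3 0 0.6'
python3 -m inch '0 0 -1 0 0.6; 0 0 -3 0 0.6; 0 0 -6 0 0.6; 0 0 -10 0 0.6; 0 0 -14 0 0.6;0 0 -16 0 0.6;0 0 -16 0 0.6;0 0 -16 0 0.6;0 0 -16 0 0.6'
python3 -c "
from h import *
print(go(.443,-.2704,.175))"
```

```text
time: 17.63
tool_pos: [0.6366, 0.1296, 0.0145]
ee_rot: [-3.135, 0.002, -1.172]
wrist_force: [-0.1, -1.1, 1.5]
width: 0.0554
time: 18.38
tool_pos: [0.6347, 0.1289, 0.1724]
ee_rot: [-3.138, 0.003, -1.172]
wrist_force: [-0.4, -0.5, -1.4]
width: 0.0559
[29.35 33.17 -0.45]
```

```bash
python3 -m inch '2 2.2 0 0 0.6; 4.5 5 0 0 0.6; 7 8 0 0 0.6; 10 11.2 0 0 0.6; 12.5 14.2 0 0 0.6; 15 17 0 0 0.6; 18 20.3 0 0 0.6; 20.5 23.2 0 0 0.6; 23 26 0 0 0.6; 25.5 28.8 0 0 0.6; 27.5 31 0 0 0.6; 29.3 33.1 0 0 0.6; 29.3 33.1 0 0 0.6; 29.3 33.1 0 0 0.6; 29.3 33.1 0 0 0.6;29.3 33.1 0 0 0.6'
python3 look.py w9 .4435 -.2704 .084 .034;  python3 held.py w9 .198; python3 -c "
from h import *
print(go(.443,-.2704,.0925))"
```

```text
time: 19.72
tool_pos: [0.4434, -0.2683, 0.1692]
ee_rot: [-3.139, 0.005, -1.171]
wrist_force: [-0.6, -0.0, -1.4]
width: 0.0556
19.7167 [ 0.4434 -0.2683  0.1692] [-3.1392  0.0053 -1.1706]
(array([ 0.4439, -0.2705]), np.float64(0.0267), 540, np.float64(0.0836))
(array([ 0.444 , -0.2676]), np.float64(0.0266), 1292, np.float64(0.1947)) [ 0.4436 -0.2683  0.1696]
[0.21 0.16 7.71]
```

View pics/w9.png

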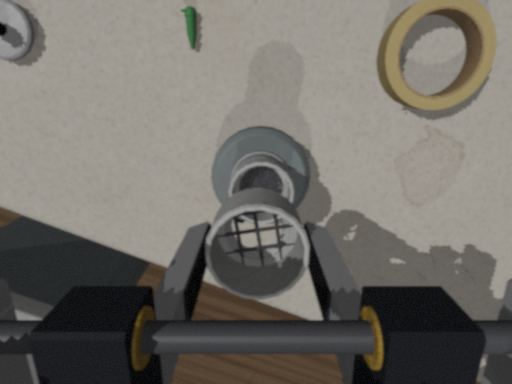

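```bash
python3 -c "
from h import *
print(go(.4435,-.2712,.0925))"
python3 -m inch '0.25 0.1 2.5 0 0.6; 0.25 0.1 4.7 0 0.6; 0.25 0.1 6.3 0 0.6; 0.25 0.1 7 0 0.6; 0.25 0.1 7.3 0 0.6; 0.25 0.1 7.5 0 0.6; 0.25 0.1 7.6 0 0.6;0.25 0.1 7.7 0 0.6; 0.25 0.1 7.75 0 0.6;0.25 0.1 7.75 0 0.6'
```

```text
[0.3  0.15 7.7 ]
time: 20.6
tool_pos: [0.4441, -0.2709, 0.0928]
ee_rot: [-3.138, 0.003, -1.17]
wrist_force: [-0.2, -0.3, -0.4]
width: 0.0557
```

```bash
python3 -m inch '0 0 0.05 0 0.6;0 0 0.1 0 0.6; 0 0 0.15 0 0.6; 0 0 0.15 0 0.6'
```

```text
time: 20.93
tool_pos: [0.4445, -0.2712, 0.0924]
ee_rot: [-3.138, 0.002, -1.17]
wrist_force: [-0.4, 0.7, 3.1]
width: 0.0557
```

Contact at 92.4 mm (92.5 expected). I release.

```bash
python3 -m inch '0 0 0 0 0.45; 0 0 0 0 0.35; 0 0 0 0 0.2; 0 0 0 0 0; 0 0 0 0 0; 0 0 0 0 0; 0 0 -2 0 0; 0 0 -5 0 0; 0 0 -9 0 0; 0 0 -11 0 0; 0 0 -11 0 0; 0 0 -11 0 0; 0 0 -11 0 0'
python3 look.py w10 .4435 -.2704 .118 .034
python3 - <<'E'
from h import *
P=np.load("pics/w10_P.npy").reshape(-1,3);q=P[np.isfinite(P).all(1)]
m=(abs(q[:,2]-.118)<.005)&(np.hypot(*(q[:,:2]-[.4435,-.2704]).T)<.0285);q=q[m]
print(np.linalg.lstsq(np.c_[q[:,:2]-[.4435,-.2704],np.ones(len(q))],q[:,2],rcond=None)[0])
print(go(.478,.011,.2))
E
```

```text
time: 22.02
tool_pos: [0.4436, -0.2712, 0.201]
ee_rot: [-3.139, 0.004, -1.17]
wrist_force: [0.0, 0.5, -0.1]
width: 0.0938
22.0167 [ 0.4436 -0.2712  0.201 ] [-3.1387  0.0039 -1.1702]
(array([ 0.4449, -0.2703]), np.float64(0.0267), 739, np.float64(0.1176))
[0.02059553 0.00356814 0.11732784]
[-24.61 -14.19   0.19]
```

View pics/w10.png

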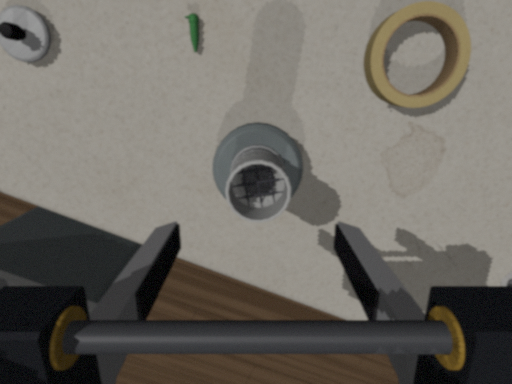

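The coarse sieve is seated: rim 117.6 mm (118 expected), tilt about 1°, which is within noise. Now the lid.

```bash
python3 -m inch '-3 -1.7 0 0 0; -6.5 -3.7 0 0 0; -10 -5.8 0 0 0; -13.5 -7.8 0 0 0; -17 -9.8 0 0 0; -20.5 -11.8 0 0 0; -23.5 -13.5 1.5 0 0; -24.6 -14.2 3 0 0; -24.6 -14.2 3 0 0; -24.6 -14.2 3 0 0; -24.6 -14.2 3 0 0'
python3 look.py w11 .478 .011 .012 .032; python3 - <<'E'
from h import *
P=np.load("pics/w11_P.npy").reshape(-1,3);q=P[np.isfinite(P).all(1)]
k=q[(np.hypot(*(q[:,:2]-[.478,.011]).T)<.03)&(q[:,2]>.029)&(q[:,2]<.05)]
print(len(k),k.mean(0),k.min(0),k.max(0),np.percentile(k[:,2],95))
t=k[k[:,2]>np.percentile(k[:,2],60)];print((t.min(0)+t.max(0))/2)
E
```

```text
time: 22.98
tool_pos: [0.4778, 0.0103, 0.1712]
ee_rot: [-3.141, 0.005, -1.171]
wrist_force: [0.3, -0.3, 0.5]
width: 0.0937
22.9833 [0.4778 0.0103 0.1712] [-3.1412  0.0054 -1.1709]
(array([0.4778, 0.0147]), np.float64(0.0204), 1728, np.float64(0.0119))
185 [0.47815251 0.01487507 0.0334341 ] [0.47000105 0.00698596 0.0290331 ] [0.48567358 0.02228475 0.03567307] 0.034977895688225756
[0.47795499 0.01481987 0.03477405]
```

View pics/w11.png

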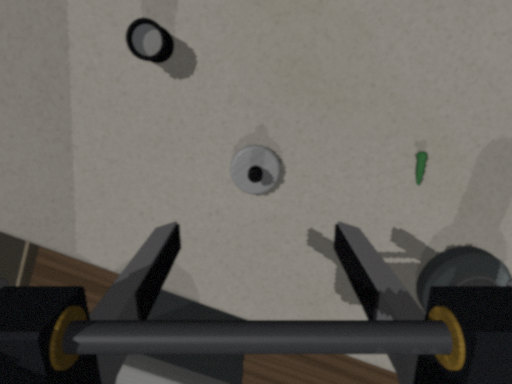

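The knob is at (255,174), centre (0.478,0.0148), top 34 mm, plate top 12 mm. I grip the knob with the fingertips just above the plate.

```bash
python3 -c "
from h import *
print(go(.478,.0148,.0155))"
```

```text
[-0.38 -0.14 15.64]
```

```bash
python3 -m inch '-0.4 -0.15 4 0 0; -0.4 -0.15 8 0 0.2; -0.4 -0.15 11 0 0.3; -0.4 -0.15 13.5 0 0.4; -0.4 -0.15 15 0 0.5; -0.4 -0.15 15.6 0 0.5; -0.4 -0.15 15.6 0 0.6; -0.4 -0.15 15.6 0 0.7;-0.4 -0.15 15.6 0 0.75; -0.4 -0.15 15.6 0 0.8; -0.4 -0.15 15.6 0 0.85; -0.4 -0.15 15.6 0 1; -0.4 -0.15 15.6 0 1; -0.4 -0.15 15.6 0 1; -0.4 -0.15 15.6 0 1; -0.4 -0.15 15.6 0 1'
```

```text
time: 24.37
tool_pos: [0.4784, 0.015, 0.0164]
ee_rot: [-3.139, 0.004, -1.172]
wrist_force: [-0.0, -0.4, 2.2]
width: 0.0149
```

```bash
python3 -m inch '0 0 -1 0 1; 0 0 -3 0 1; 0 0 -6 0 1; 0 0 -10 0 1; 0 0 -14 0 1;0 0 -17.5 0 1;0 0 -17.5 0 1;0 0 -17.5 0 1;0 0 -17.5 0 1'
python3 -c "
from h import *
print(go(.4445,-.2708,.19))"
```

```text
time: 25.12
tool_pos: [0.4777, 0.0142, 0.1908]
ee_rot: [-3.14, 0.005, -1.172]
wrist_force: [-0.9, -0.1, -0.7]
width: 0.0154
[24.97 14.14 -0.06]
```

```bash
python3 -m inch '2 1.1 0 0 1; 5 2.8 0 0 1; 8.5 4.8 0 0 1; 12 6.8 0 0 1; 15.5 8.8 0 0 1; 19 10.8 0 0 1; 22 12.5 0 0 1; 24 13.6 0 0 1; 25 14.1 0 0 1; 25 14.1 0 0 1; 25 14.1 0 0 1; 25 14.1 0 0 1; 25 14.1 0 0 1'
python3 look.py w12 .4445 -.2704 .118 .034; python3 - <<'E'
from h import *
o=robot.get_obs();P=np.load("pics/w12_P.npy").reshape(-1,3);q=P[np.isfinite(P).all(1)]
z=o["tool_pos"][2]-.0044
k=q[(np.hypot(*(q[:,:2]-o["tool_pos"][:2]).T)<.04)&(abs(q[:,2]-z)<.006)]
print(len(k),np.median(k[:,2])-z,(k.min(0)+k.max(0))/2-o["tool_pos"],k.max(0)-k.min(0))
print(np.linalg.lstsq(np.c_[k[:,:2]-o["tool_pos"][:2],np.ones(len(k))],k[:,2],rcond=None)[0])
print(go(.4445,-.2708,.1284))
E
```

```text
time: 26.2
tool_pos: [0.4453, -0.2692, 0.1892]
ee_rot: [-3.14, 0.006, -1.169]
wrist_force: [0.8, 0.4, -1.1]
width: 0.0151
26.2 [ 0.4453 -0.2692  0.1892] [-3.14    0.0057 -1.1693]
(array([ 0.4449, -0.2704]), np.float64(0.0268), 438, np.float64(0.1176))
3053 -0.0005002852966684845 [-0.00097505  0.00050195 -0.00436506] [0.05547735 0.0552795  0.01175055]
[-0.01456199 -0.00337584  0.18451325]
[0.13 0.15 6.1 ]
```

View pics/w12.png

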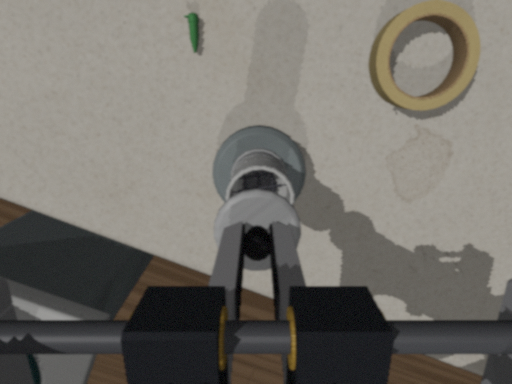

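```bash
python3 -c "
from h import *
print(go(.4455,-.2709,.1284))"
python3 -m inch '0.2 0.1 2 0 1; 0.2 0.1 3.7 0 1; 0.2 0.1 4.8 0 1; 0.2 0.1 5.4 0 1; 0.2 0.1 5.7 0 1; 0.2 0.1 5.9 0 1; 0.2 0.1 6 0 1; 0.2 0.1 6.1 0 1; 0.2 0.1 6.1 0 1; 0.2 0.1 6.1 0 1'
```

```text
[0.18 0.06 6.1 ]
time: 27.08
tool_pos: [0.4454, -0.2715, 0.129]
ee_rot: [-3.139, 0.004, -1.169]
wrist_force: [0.5, 0.4, -0.6]
width: 0.0152
```

```bash
python3 -m inch '0 0 0.05 0 1; 0 0 0.1 0 1; 0 0 0.15 0 1; 0 0 0.15 0 1; 0 0 0.15 0 1'
```

```text
time: 27.5
tool_pos: [0.4457, -0.2718, 0.1284]
ee_rot: [-3.139, 0.003, -1.169]
wrist_force: [0.1, 0.8, 3.1]
width: 0.0151
```

Contact at 128.4 mm, as expected. I release and rise.

```bash
python3 -m inch '0 0 0 0 0.8; 0 0 0 0 0.7; 0 0 0 0 0.5; 0 0 0 0 0.3; 0 0 0 0 0.3; 0 0 0 0 0.3; 0 0 -1.5 0 0.3; 0 0 -4 0 0; 0 0 -8 0 0; 0 0 -10 0 0; 0 0 -10 0 0; 0 0 -10 0 0; 0 0 -10 0 0'
python3 look.py w13 .445 -.2704 .124 .029
python3 - <<'E'
from h import *
P=np.load("pics/w13_P.npy").reshape(-1,3);q=P[np.isfinite(P).all(1)]
c=[.445,-.2704]
m=(abs(q[:,2]-.124)<.005)&(np.hypot(*(q[:,:2]-c).T)<.028);k=q[m]
print("lid",np.median(k[:,2]),np.linalg.lstsq(np.c_[k[:,:2]-c,np.ones(len(k))],k[:,2],rcond=None)[0],(k.min(0)+k.max(0))/2)
for n in("top","side"):
    im,d=robot.snapshot(n);cv2.imwrite(f"pics/{n}9.png",im)
    K,T=cam(n);Q=cloud(K,T,d)[d>0];s=Q[(np.hypot(*(Q[:,:2]-c).T)<.035)&(Q[:,2]>.05)&(Q[:,2]<.16)]
    print(n,len(s),s.max(0) if len(s) else 0)
E
```

```text
time: 28.58
tool_pos: [0.4452, -0.2719, 0.227]
ee_rot: [-3.14, 0.005, -1.169]
wrist_force: [0.6, 0.2, -0.8]
width: 0.0929
28.5833 [ 0.4452 -0.2719  0.227 ] [-3.1398  0.0049 -1.1694]
(array([ 0.4448, -0.2712]), np.float64(0.0205), 2368, np.float64(0.1238))
lid 0.12381917097387302 [-0.00771638 -0.00382672  0.12374508] [ 0.44475916 -0.27095738  0.12274018]
top 1 [ 0.4223609  -0.28959021  0.12438696]
side 391 [ 0.47567528 -0.24805828  0.14659424]
```

View pics/w13.png

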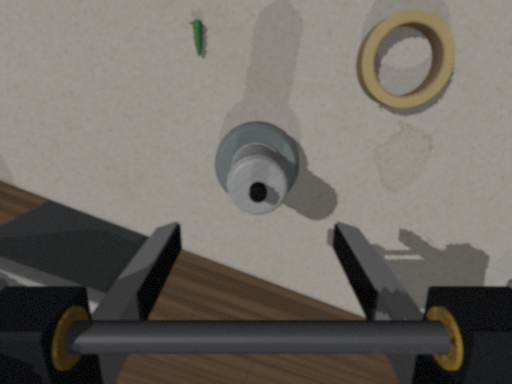

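View pics/side9.png

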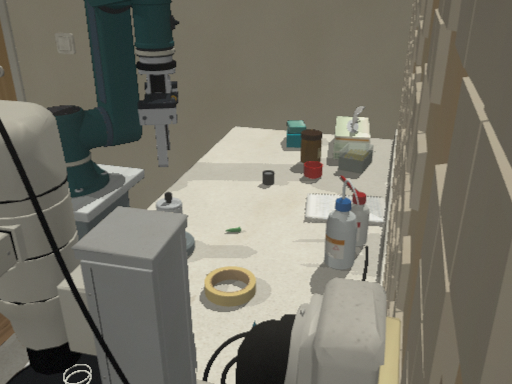

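View pics/top9.png

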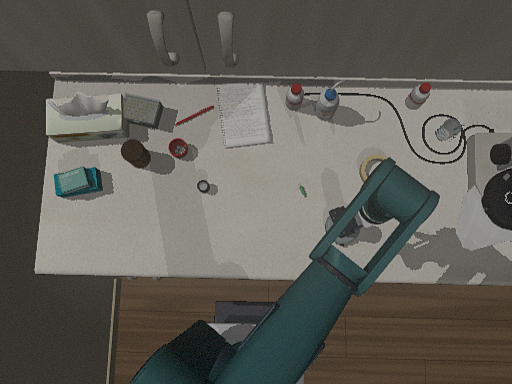

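The lid plate top is at 123.8 mm (124 expected) and level, and the side view puts the knob top at 146.6 mm (146 expected). The loupe, tube, jar, tape and red cup are at the same pixels as at the start.

```bash
python3 -c "
from bench import robot
print(robot.close_job(), robot.get_obs()['time'])"
```

```text
the job is handed in; nothing more can be done
the job is handed in; nothing more can be done
```

The stack is built on the shaker base and handed in: pan, fine sieve, coarse sieve, then lid. It took about 29 s of the 128 s allowed. It stands by itself, with the gripper open and about 8 cm above it.

- **Heights:** the wrist camera put the rims at 61.7, 83.7 and 117.6 mm, and the lid plate top at 123.8 mm. The expected values are 62, 84, 118 and 124 mm, so every part is fully home.
- **Level:** measured tilts were 1.2° or less.
- **Forces:** the wrist force reading after each placing was 6 N or less.
- **Other things on the bench:** in the last top and side pictures the loupe, tube, jar and red look-alike are at their starting pixels. The tape roll is too in the side and wrist views; the arm partly hides it from above.

The readings disagreed in two places. The top and wrist cameras differed by up to about 3 mm in position, and I used the wrist values. The measured centre also drifted about 2 mm up the stack, which is within the play of the fits and the calibration. The top camera could not see the finished stack because the arm was in the way, so the final check rests on the wrist and side views.

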